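# Lever open the biscuit tin with the palette knife

### The arm

A 6-joint arm with a two-finger parallel gripper is mounted at the origin on a cart in front of the work surface, level with it; the furniture and walls round the work are solid. World frame = base frame: x ahead of the robot, y to its left, z up, the work surface at z = 0. Lengths are in m, angles in rad, forces in N, time in s.
With the tool pointing down it reaches from about 0.3 to 0.775 m from the base axis. Payload 14.6 kg.
Tool frame: the origin (TCP) lies at the very end of the fingers, on their centre line; the grasp point (between the pads) lies 19 mm behind it (ctrl.hold_point_z is the z of the grasp point in the tool frame, in m); z points along the fingers, y is the direction in which the jaws open and shut (so a half turn about z gives the same grasp; the last joint's range is limited). The gripper opens to 94 mm and grips with 3 to 60 N. Pads are 16 mm wide; open, the fingers measure 119 mm over their backs; the gripper's body (75 mm by 177 mm) begins 78 mm behind the grasp point.
Start: joints at [1.275, 0.3, 1.521, -0, 1.321, -0.067], TCP at [0.125, 0.536, 0.205] pointing down, gripper open.
Joint ranges: [-3.03, 3.03], [-0.79, 2.21], [0.23, 2.52], [-1.04, 4.18], [0, 3.07], [-2.55, 2.55]. Speed limits (rad/s): [2.22, 2.22, 2.57, 3.14, 3.14, 3.14].

### API

Orientations are given as [roll, pitch, yaw] about the fixed x, y, z axes, in that order (R = Rz(yaw) Ry(pitch) Rx(roll)).
In Python, from station import ctrl, cams, hand_in gives the robot as it stands.
- The arm moves only by the tool servo_tool, never from a script. Its argument "rows" is a list of rows, each a list of 7 numbers: the shift along the world's x, y, z in m, then the turn, a rotation vector about the world's x, y, z in rad, then the gripper command: -1 is shut, 1 is fully open, values between are in proportion. A call has exactly 8 rows; each row is the pose to reach, as a shift and turn from the pose measured when the call began; what a row does not reach only later rows make up. A row lasts 1/12 s, in which the tool goes at most 41.7 mm and 7.16 degrees, less where a joint would pass 70% of its speed; a pose out of reach is approached as far as the arm can. A call with a gripper value outside its range is refused whole. The fingers move at their own pace and stop on an object; "newtons" is the grip in N (left out, the last holds). Time passes only in rows, so rows that repeat a pose let the fingers close, or fill a call up. It gives the time, the measured TCP pose, the force and the opening at its end, in the units of the state.
- ctrl.get_obs(): the state, without advancing time (a new reading comes with each control period).
- cams.camera(name): name is "scene" or "top" or "wrist"; returns a dict with "image" (400x640x3 uint8, red, green, blue), "depth" (400x640 float32, m along the optical axis (not along the pixel's ray), 0 where there is no reading), "fx", "fy", "cx", "cy" (pixels), "dist_coeffs" ([k1, k2, p1, p2, k3] as OpenCV has them; the pictures are not rectified), "rvec" (rotation vector, rad) and "tvec" (3), from world to camera coordinates, as OpenCV has them; the wrist camera has in their place "hand_eye" (4x4, takes a point from camera to tool coordinates, whose origin is the TCP and whose axes are the flange's). Camera axes: x right, y down, z forward; pixel columns grow to the right and rows downward; lengths in m; the calibration is good to about 2 mm. A picture is of the moment at which its call begins: read the wrist's pose just before it.
- hand_in(): hands the job in, once; it reports no verdict.
Trained networks look in a picture, given as the dict that the camera call returned (one of the last four; its "shot" number tells which), for a name from the list of things; names that differ only in an ending like _2 or _b are one class to them, and where a whole thing is asked for, a point or a joint stands for the part that bears it (a point fixed in the world has none). Each returns a list of dicts, best first, with "p" (0 to 1); they miss things now and then, are a little off and sometimes report something else, mostly with a low value. They report only what shows in the picture. A call takes as long as a camera call.
- cams.spot_in(picture, name): "box" ([left, top, right, bottom] as shares, 0 to 1, of the picture: columns of its width, rows of its height, round what is visible of it).
- cams.place_of(picture, name): "at" ([column, row] as shares, 0 to 1, of the picture: columns of its width, rows of its height: a listed point, or the origin of a listed thing).
The state is a dict: "time_s": time; "qpos": joint angles; "joint_vel": joint speeds; "tau": joint torques, N m; "ee_pos": TCP position; "eef_rot": TCP orientation; "force": force on the tool from outside, world axes, zero at the start; "moment": the same for the moment, N m; "grip_width": finger opening in m.
Only numpy, scipy, OpenCV 4.12 (cv2) and the standard library are available. Lean on these libraries where they do the work, as an engineer would, in place of code of your own. Each camera call takes 0.05 s, during which the arm holds its last target.

### The job

The stiff lid of the low, wide metal tin has no handle: pick up the palette knife, push its blade into the slot under the front edge of that lid and lever the lid up until it stands at least 30 degrees open by itself. Touch the tin with the knife only, leave the tall tin shut, and finally lay the knife down flat on the worktop or the wooden board, clear of the tins.

Things in the scene. Friction and masses are not known exactly. Their poses are not given: they have to be found in the camera images.
- knife_mid (a point): Centre of the palette knife's dark wooden handle, half-way up it. Knife lies flat; x along it to the blade tip, z up. Handle 110 long (x), 16 wide (y), 18 mm high (z). Straight steel blade 24 wide, 3 mm thick, at the handle's mid height, its round tip 165 mm ahead of this point; mass about 90 g, centred about 25 mm ahead of this point.
- knife: The same palette knife; origin on the handle's underside, 9 mm below knife_mid; same axes. It starts on the stone worktop (top at about z = 0.0025) to the left of the wooden board, blade pointing roughly away from the robot.
- tin: The low, wide aluminium tin, fixed to the wooden board (top at z = 0.012): 120 mm deep (x), 160 wide (y), walls 65 high and 4 thick, lid above them. Origin at the centre of its underside; x points from the slotted front (facing the robot) to the hinge at the back, z up. Biscuits inside reach 36 mm above the origin, the space above them is free.
- tin_slot (a point): Centre of the slot in the front wall of the low tin, on the outer front face and half-way up the slot, 57 mm above the tin's underside; axes as the tin. The slot is 60 mm wide (y), 16 mm high (z) and open to the inside; its upper edge is the underside of the lid.
- tin_lid (a joint): Opening angle of the low tin's lid in rad: 0 shut, grows as its front edge rises, up to 1.8. A flat plate 120 by 160 mm, 8.5 mm thick, flush with the tin's front, hinged along the top of the back wall. The stiff hinge holds the lid where it is left; lifting it with the blade 40 mm inside takes about 2 N.
- caddy: The tall, narrow aluminium tin that must stay shut, fixed to the board: 100 by 100 mm, walls 115 mm high with a similar lid and slot (50 by 16 mm) at its front. Origin at the centre of its underside; axes as for the low tin. The two tins may stand either way round.
- caddy_lid (a joint): Opening angle of the tall tin's lid in rad: 0 shut.

How it is judged:
By the outcome, as a careful person would: the job done as asked, in the order asked, and still so for the second after the job is handed in, with the robot touching nothing.
It also fails if it takes over 58 s, if anything falls off the work surface, if the arm or the gripper's body presses on something with over 40 N, if the wrist force passes 120 N, or if a joint passes its speed limit or range.

## Working session

There is one attempt and no reset: what is moved stays moved. The work goes in short steps, Python scripts to look and compute and a tool call to move; the robot and the scene stay as the last step left them, time stands still between calls to the robot, and variables do not carry over. Pictures are saved under pics/ and viewed, and the job is handed in when it is done.

Besides the shell and the picture viewer there is one more tool, called after "Call:" by a JSON object that holds its "op" and its "data". servo_tool: Moves the arm, as the interface text tells. Its arguments: {"type":"object","properties":{"rows":{"type":"array"},"newtons":{"type":"number"}},"required":["rows"]}

```bash
ls; mkdir -p pics
cat > h.py <<'E'
from station import ctrl, cams, hand_in
import numpy as np, cv2
from scipy.spatial.transform import Rotation as R
def save(p,n): cv2.imwrite('pics/'+n+'.png',p['image'][:,:,::-1])
def K(p): return np.array([[p['fx'],0,p['cx']],[0,p['fy'],p['cy']],[0,0,1.]])
def T_wc(p,obs=None):
    if 'rvec' in p and p['rvec'] is not None:
        Rm=cv2.Rodrigues(np.array(p['rvec'],float))[0]; t=np.array(p['tvec'],float).ravel()
        M=np.eye(4); M[:3,:3]=Rm.T; M[:3,3]=-Rm.T@t; return M
    M=np.eye(4); M[:3,:3]=R.from_euler('xyz',obs['eef_rot']).as_matrix(); M[:3,3]=obs['ee_pos']
    return M@np.array(p['hand_eye'])
def ray(p,uv,obs=None):
    n=cv2.undistortPoints(np.array([[uv]],float),K(p),np.array(p['dist_coeffs'],float)).ravel()
    M=T_wc(p,obs); return M[:3,3],M[:3,:3]@np.array([n[0],n[1],1.])
def on_z(p,uv,z,obs=None):
    o,d=ray(p,uv,obs); return o+d*(z-o[2])/d[2]
def at_depth(p,uv,obs=None):
    u,v=int(round(uv[0])),int(round(uv[1])); D=p['depth'][max(v-1,0):v+2,max(u-1,0):u+2]; D=D[D>0]
    if len(D)==0: return None
    o,d=ray(p,uv,obs); return o+d*np.median(D)
def proj(p,X,obs=None):
    M=np.linalg.inv(T_wc(p,obs)); r=cv2.Rodrigues(M[:3,:3])[0]
    return cv2.projectPoints(np.atleast_2d(np.array(X,float)),r,M[:3,3],K(p),np.array(p['dist_coeffs'],float))[0][:,0]
def cloud(p,obs=None,step=1):
    v,u=np.mgrid[0:400:step,0:640:step]; d=p['depth'][v,u].ravel(); uv=np.stack([u.ravel(),v.ravel()],1).astype(float)
    n=cv2.undistortPoints(uv[:,None],K(p),np.array(p['dist_coeffs'],float))[:,0]
    X=np.c_[n*d[:,None],d]; M=T_wc(p,obs); return (X@M[:3,:3].T+M[:3,3]), d>0, uv
E
python3 - <<'E'
from h import *
o=ctrl.get_obs(); print(o, ctrl.hold_point_z)
for n in ['scene','top','wrist']:
    o=ctrl.get_obs(); p=cams.camera(n); save(p,n+'0')
    for nm in ['knife_mid','knife','tin','tin_slot','caddy']:
        r=cams.place_of(p,nm)[:2]
        b=cams.spot_in(p,nm)[:1]
        for q in r:
            uv=np.array(q['at'])*[640,400]
            print(n,nm,round(q['p'],2),uv.round(1),at_depth(p,uv,o),[ (np.array(x['box'])*[640,400,640,400]).round() for x in b])
E
```

```text
pics
{'time_s': 0.0, 'qpos': array([ 1.27541714e+00,  3.00485039e-01,  1.52156462e+00, -2.49814311e-06,
        1.32069158e+00, -6.66013027e-02]), 'joint_vel': array([-0.00023328, -0.00093173,  0.00086841,  0.00018596,  0.00104298,
        0.00023609]), 'tau': array([ 1.93294109e-03, -5.31817031e+01, -3.52729869e+01,  7.09522306e-02,
        2.45203811e-02, -1.67650287e-04]), 'ee_pos': array([0.1246631 , 0.5354246 , 0.20488565]), 'eef_rot': array([-3.14044645e+00, -7.40264733e-05,  2.91281534e+00]), 'force': array([0.29364649, 0.14587087, 0.00141142]), 'moment': array([-0.04629614, -0.03425188,  0.01608679]), 'grip_width': 0.09402776988629495} -0.0188
scene knife_mid 0.7 [230.  209.4] [0.40503449 0.23009871 0.01704937] [array([212., 202., 285., 217.])]
scene knife 0.73 [234.7 214.7] [0.41347556 0.21946502 0.00232916] [array([213., 202., 286., 218.])]
scene tin_slot 0.8 [404.2 248.7] [ 0.60587614 -0.27077563  0.06036045] [array([380., 217., 474., 285.])]
scene caddy 0.55 [343.8 230.3] [ 0.56779948 -0.09802805  0.04313806] [array([320., 179., 374., 242.])]
top knife_mid 0.87 [218.7 278.7] [0.41205759 0.22887067 0.01899198] [array([207., 221., 235., 303.])]
top knife 0.66 [218.9 278.5] [0.41244176 0.22838372 0.0190711 ] [array([209., 217., 235., 300.])]
top tin 0.69 [416.2 179.6] [ 0.64399264 -0.26955673  0.08434845] [array([384., 150., 453., 208.])]
top tin 0.61 [418.1 198. ] [ 0.60234804 -0.27692646  0.05953697] [array([384., 150., 453., 208.])]
top tin_slot 0.97 [417.9 197.4] [ 0.60299878 -0.275627    0.06382214] [array([378., 148., 452., 208.])]
top caddy 0.73 [327.9 199.1] [ 0.58759327 -0.04763488  0.13532695] [array([306., 165., 353., 221.])]
```

View pics/scene0.png

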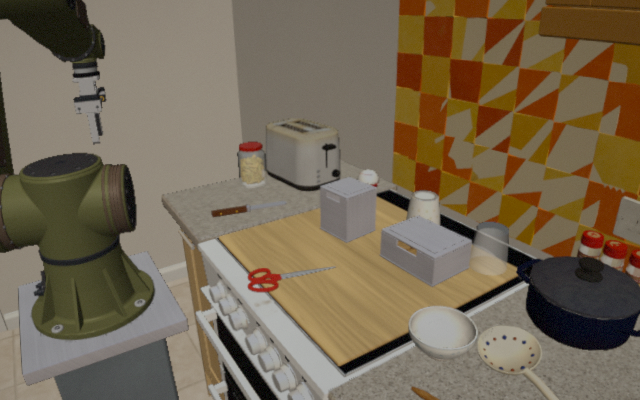

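View pics/top0.png

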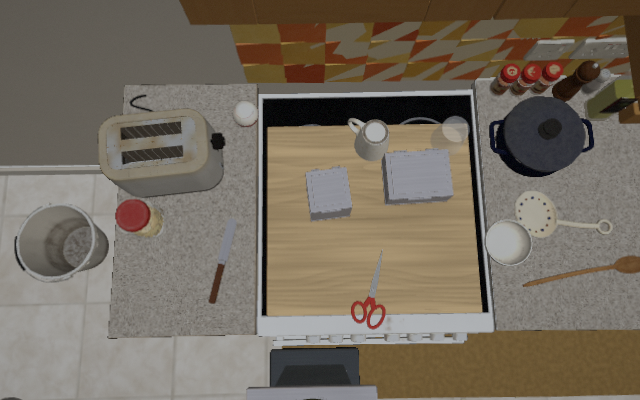

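View pics/wrist0.png

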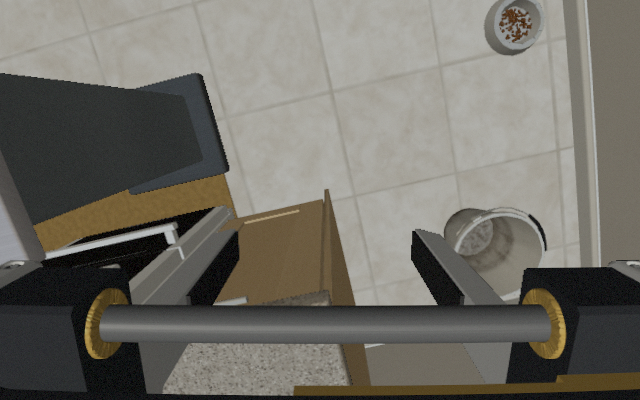

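Run:
```python
from h import *
p=cams.camera('top'); o=None
X,ok,uv=cloud(p)
# knife
m=ok&(X[:,2]>0.007)&(X[:,2]<0.05)&(uv[:,0]>195)&(uv[:,0]<245)&(uv[:,1]>205)&(uv[:,1]<310)
A=X[m]; print('knife',len(A)); c=A[:,:2].mean(0); u,s,vt=np.linalg.svd(A[:,:2]-c); 
d=vt[0]*np.sign(vt[0][0]); t=(A[:,:2]-c)@d; print(c,d,np.degrees(np.arctan2(d[1],d[0])),t.min(),t.max(), c+d*t.min(),c+d*t.max())
for a in np.arange(t.min(),t.max(),0.02):
    q=(t>=a)&(t<a+.02); w=(A[q,:2]-c)@[-d[1],d[0]]; print(round(a,3),q.sum(),A[q,2].mean().round(4),w.min().round(4),w.max().round(4))
for nm,z0,z1,x0,x1,y0,y1 in [('tin',.075,.11,.5,.8,-.45,-.15),('caddy',.12,.16,.5,.8,-.15,.1)]:
    m=ok&(X[:,2]>z0)&(X[:,2]<z1)&(X[:,0]>x0)&(X[:,0]<x1)&(X[:,1]>y0)&(X[:,1]<y1)
    A=X[m]; print(nm,len(A),A.mean(0),cv2.minAreaRect((A[:,:2]*1000).astype(np.float32)), np.median(A[:,2]))
```

```text
knife 836
[0.46255019 0.22225787] [ 0.98484497 -0.17343699] -9.987713656040745 -0.12700653083261515 0.14191238387458074 [0.33746845 0.2442855 ] [0.60231189 0.19764501]
-0.127 21 0.0163 -0.0022 0.0358
-0.107 82 0.0158 -0.0687 0.0508
-0.087 80 0.0168 -0.069 0.0487
-0.067 67 0.0176 -0.0666 0.0517
-0.047 66 0.0172 -0.041 0.0406
-0.027 58 0.0178 -0.0606 0.0523
-0.007 77 0.0131 -0.0393 0.0587
0.013 84 0.0121 -0.0382 0.0579
0.033 80 0.0121 -0.0229 0.0779
0.053 78 0.0124 -0.0393 0.0703
0.073 77 0.0126 -0.0229 0.0813
0.093 56 0.0123 -0.0173 0.0898
0.113 8 0.008 -0.0126 0.0881
0.133 2 0.0086 -0.0156 -0.0003
tin 3961 [ 0.68294246 -0.28717349  0.08805024] ((697.6785888671875, -278.1226806640625), (199.69064331054688, 254.74339294433594), 1.1215386390686035) 0.08508026648944678
caddy 1758 [ 0.61282027 -0.04902559  0.13409692] ((663.6904296875, -58.317535400390625), (123.04413604736328, 226.27479553222656), 78.8496322631836) 0.1342036958673547
```

The scene view shows the knife left of the board (212–285, 202–217), the tall tin at (347,210), and the low tin with its slot at about (405,248). Scissors lie on the front of the board and are low. In the top view, the knife runs from (213,301) to (233,219). Next I'll move above the knife.

Call:
{"op": "servo_tool", "data": {"rows": [[0.03,-0.03,0,0,0,0,1],[0.06,-0.06,0,0,0,0,1],[0.09,-0.09,0,0,0,0.02,1],[0.12,-0.12,0,0,0,0.03,1],[0.15,-0.145,0,0,0,0.04,1],[0.18,-0.175,0,0,0,0.05,1],[0.21,-0.205,0,0,0,0.05,1],[0.24,-0.23,0,0,0,0.05,1]]}}

```text
time_s: 2.37
ee_pos: [0.3657, 0.3038, 0.2058]
eef_rot: [3.141, 0.0, 2.963]
force: [-0.2, 1.3, 0.4]
grip_width: 0.0939
```

Run:
```python
from h import *
o=ctrl.get_obs(); print(o['ee_pos'],o['eef_rot'],o['time_s']); p=cams.camera('wrist'); save(p,'wrist1'); print(np.round(p['hand_eye'],4),p['fx'])
for nm in ['knife_mid','knife']:
    for q in cams.place_of(p,nm)[:2]:
        uv=np.array(q['at'])*[640,400]; print(nm,q['p'],uv,on_z(p,uv,.0115,o),at_depth(p,uv,o))
```

```text
[0.36570923 0.30378465 0.20575987] [3.14122091e+00 3.84917634e-04 2.96287687e+00] 2.3667
[[ 1.000e-03 -9.709e-01 -2.394e-01  6.900e-02]
 [ 1.000e+00  6.000e-04  1.500e-03 -4.000e-04]
 [-1.300e-03 -2.394e-01  9.709e-01 -1.795e-01]
 [ 0.000e+00  0.000e+00  0.000e+00  1.000e+00]] 350.53477769646946
knife_mid 0.72 [271.424 226.6  ] [0.40788431 0.2357208  0.0115    ] [0.40508875 0.23774669 0.02097964]
knife 0.78 [268.416 226.12 ] [0.40673766 0.23252139 0.0115    ] [0.4040382  0.2345774  0.02075002]
```

View pics/wrist1.png

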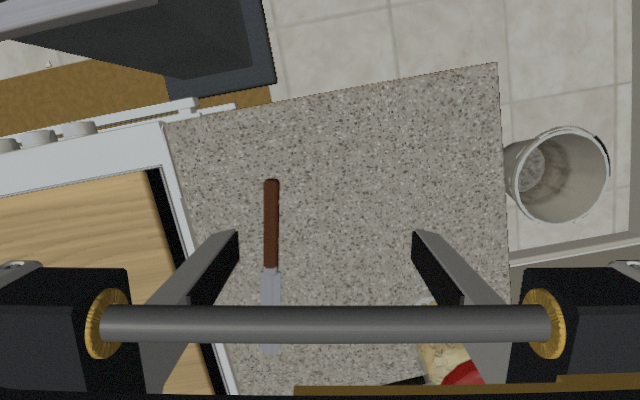

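The wrist view shows the handle from (271,180) to (271,268), with the blade continuing to (270,350). I'll compute the handle axis from that.

```bash
cat > kn.py <<'E'
from h import *
def handle(p,obs,box,z):
    im=p['image'].astype(int); m=np.zeros((400,640),np.uint8)
    r,g,b=im[...,0],im[...,1],im[...,2]
    l,t,rr,bb=box
    q=((r-b)>25)&(r<140); m[t:bb,l:rr]=q[t:bb,l:rr]
    n,lab,st,_=cv2.connectedComponentsWithStats(m); k=1+np.argmax(st[1:,4])
    v,u=np.where(lab==k); print('px',st[k])
    P=np.array([on_z(p,(a,c),z,obs)[:2] for a,c in zip(u,v)])
    rc=cv2.minAreaRect((P*1000).astype(np.float32)); print(rc)
    B=cv2.boxPoints(rc); return P,B
E
python3 - <<'E'
from kn import *
o=ctrl.get_obs(); p=cams.camera('wrist')
P,B=handle(p,o,(245,165,300,285),.0205)
c=P.mean(0); d=np.linalg.svd(P-c)[2][0]; d*=np.sign(d[0]); t=(P-c)@d
print(c,np.arctan2(d[1],d[0]),t.min(),t.max(), c+d*(t.min()+t.max())/2)
p=cams.camera('top')
P,B=handle(p,None,(200,255,232,310),.0205)
c=P.mean(0); d=np.linalg.svd(P-c)[2][0]; d*=np.sign(d[0]); t=(P-c)@d
print(c,np.arctan2(d[1],d[0]),t.min(),t.max(), c+d*(t.min()+t.max())/2)
E
```

```text
px [ 264  179   15   89 1243]
((402.8262634277344, 237.9023895263672), (15.502098083496094, 100.99664306640625), 77.13853454589844)
[0.4010984  0.23776472] -0.22651186270781315 -0.04885548835518164 0.05215987052893903 [0.40270839 0.23739368]
px [209 264  15  39 241]
((401.3616943359375, 234.06581115722656), (15.338092803955078, 96.71495819091797), 77.25533294677734)
[0.40116983 0.23445236] -0.22243578408139156 -0.04808505825203949 0.04862988705779983 [0.40143554 0.23439226]
```

Run:
```python
from kn import *
o=ctrl.get_obs(); p=cams.camera('wrist')
for uv in [(271,268),(270,353),(271,180)]: print(on_z(p,uv,.013,o))
I=p['image']; cv2.imwrite('pics/wz.png',cv2.resize(I[150:390,200:340,::-1],None,fx=2.4,fy=2.4,interpolation=cv2.INTER_NEAREST))
```

```text
[0.45476352 0.22688701 0.013     ]
[0.56597789 0.20093205 0.013     ]
[0.35436199 0.24889608 0.013     ]
```

View pics/wz.png

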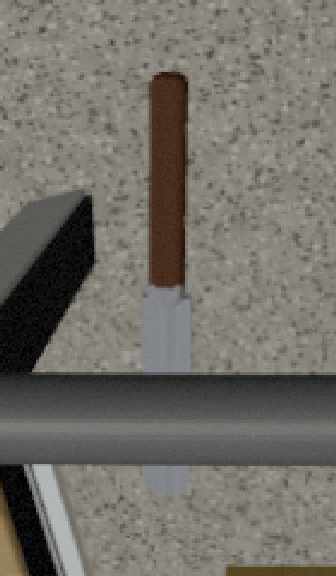

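Call:
{"op": "servo_tool", "data": {"rows": [[0.025,-0.025,-0.01,0,0,-0.02,1],[0.05,-0.05,-0.03,0,0,-0.046,1],[0.077,-0.077,-0.06,0,0,-0.046,1],[0.077,-0.077,-0.09,0,0,-0.046,1],[0.077,-0.077,-0.11,0,0,-0.046,1],[0.077,-0.077,-0.12,0,0,-0.046,1],[0.077,-0.077,-0.12,0,0,-0.046,1],[0.077,-0.077,-0.12,0,0,-0.046,1]]}}

```text
time_s: 3.33
ee_pos: [0.4409, 0.2303, 0.0862]
eef_rot: [3.141, 0.0, 2.919]
force: [1.0, 0.3, 0.9]
grip_width: 0.0941
```

Run:
```python
from kn import *
o=ctrl.get_obs(); p=cams.camera('wrist'); save(p,'wrist2'); print(o['ee_pos'],o['eef_rot'])
for nm in ['knife_mid','knife']:
    for q in cams.place_of(p,nm)[:2]:
        uv=np.array(q['at'])*[640,400]; print(nm,q['p'],uv,on_z(p,uv,.0115,o))
```

```text
[0.44091501 0.23034693 0.08619963] [3.14123574e+00 2.08568421e-04 2.91938044e+00]
knife_mid 0.89 [323.52 166.6 ] [0.40985557 0.23641068 0.0115    ]
knife 0.7 [318.4 162.4] [0.40603497 0.23345348 0.0115    ]
```

View pics/wrist2.png

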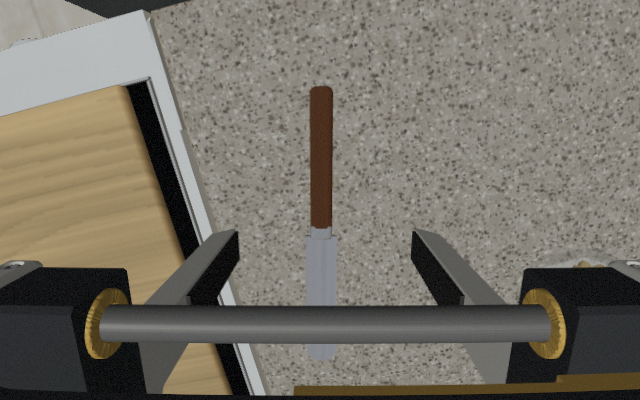

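The knife is centred under the jaws, at column 321. The cooker rim is close on the right side, so I'll narrow the jaws before descending, then grip.

Call:
{"op": "servo_tool", "data": {"rows": [[0,-0.001,0,0,0,0,-0.1],[0,-0.001,0,0,0,0,-0.1],[0,-0.001,-0.01,0,0,0,-0.1],[0,-0.001,-0.03,0,0,0,-0.1],[0,-0.001,-0.05,0,0,0,-0.1],[0,-0.001,-0.07,0,0,0,-0.1],[0,-0.001,-0.08,0,0,0,-0.1],[0,-0.001,-0.08,0,0,0,-0.1]], "newtons": 55}}

```text
time_s: 4.15
ee_pos: [0.4404, 0.2286, 0.0048]
eef_rot: [-3.141, -0.001, 2.919]
force: [-0.3, 0.2, 0.6]
grip_width: 0.0443
```

Call:
{"op": "servo_tool", "data": {"rows": [[0,0,0,0,0,0,-1],[0,0,0,0,0,0,-1],[0,0,0,0,0,0,-1],[0,0,0,0,0,0,-1],[0,0,0,0,0,0,-1],[0,0,0,0,0,0,-1],[0,0,0,0,0,0,-1],[0,0,0,0,0,0,-1]]}}

```text
time_s: 4.82
ee_pos: [0.4408, 0.2287, 0.0055]
eef_rot: [3.142, -0.0, 2.919]
force: [-1.1, -1.6, 6.9]
grip_width: 0.015
```

Call:
{"op": "servo_tool", "data": {"rows": [[0,0,0.01,0,0,0,-1],[0,0,0.03,0,0,0,-1],[0,0,0.06,0,0,0,-1],[-0.02,-0.02,0.09,0,0,0.02,-1],[-0.03,-0.05,0.12,0,0,0.05,-1],[-0.04,-0.08,0.15,0,0,0.08,-1],[-0.05,-0.11,0.17,0,0,0.12,-1],[-0.05,-0.14,0.18,0,0,0.15,-1]]}}

```text
time_s: 5.48
ee_pos: [0.3899, 0.0877, 0.189]
eef_rot: [3.141, 0.004, 3.072]
force: [0.9, 0.6, -0.5]
grip_width: 0.0155
```

Run:
```python
from h import *
o=ctrl.get_obs(); print(o['ee_pos'],o['eef_rot'],o['force'],o['moment'],o['grip_width'])
p=cams.camera('wrist'); save(p,'wrist3'); p=cams.camera('top'); save(p,'top3')
s=cams.camera('scene'); save(s,'scene3')
I=p['image'][140:230,290:470,::-1]; cv2.imwrite('pics/tz.png',cv2.resize(I,None,fx=4.4,fy=4.4,interpolation=cv2.INTER_CUBIC))
I=s['image'][170:290,310:480,::-1]; cv2.imwrite('pics/sz.png',cv2.resize(I,None,fx=4.4,fy=4.4,interpolation=cv2.INTER_CUBIC))
for nm,q in (('top',p),('scene',s)):
  for r in cams.place_of(q,'tin_slot')[:1]:
    uv=np.array(r['at'])*[640,400]; print(nm,r['p'],uv,on_z(q,uv,.069),at_depth(q,uv));
```

```text
[0.38990008 0.08767757 0.18903789] [3.1407389  0.00403161 3.07170289] [ 0.91115399  0.61691982 -0.48078473] [ 0.00876357 -0.05829739  0.07718937] 0.015462189144947193
top 0.66 [415.488 197.4  ] [ 0.60201448 -0.2684704   0.069     ] [ 0.59949062 -0.26600382  0.08096829]
scene 0.75 [403.968 248.6  ] [ 0.59502302 -0.28112273  0.069     ] [ 0.60553658 -0.2703105   0.06055228]
```

View pics/tz.png

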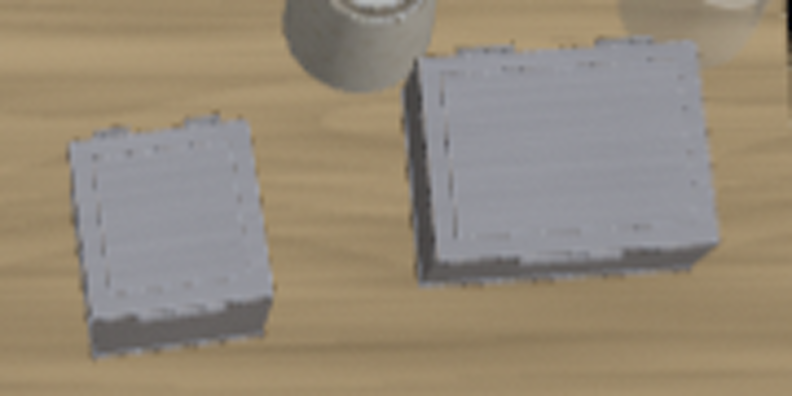

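View pics/sz.png

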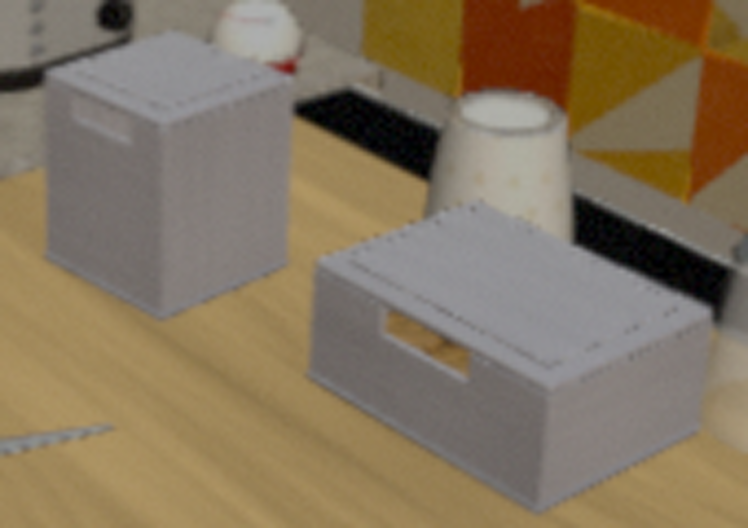

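View pics/scene3.png

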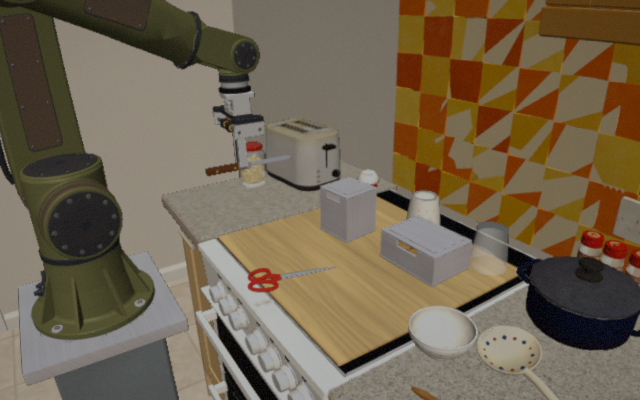

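View pics/wrist3.png

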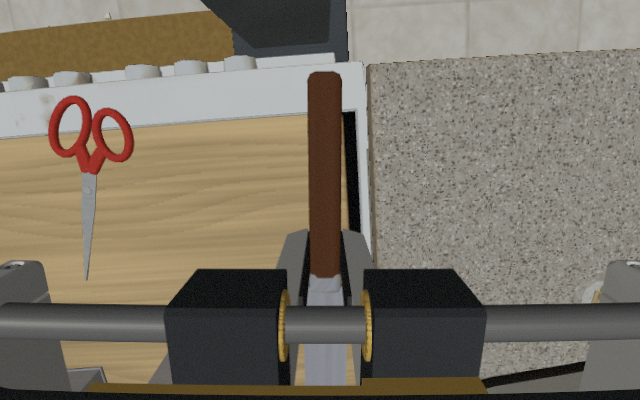

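The tin stands with its slot facing the robot, and the knife is held level. I'll fit the tin pose from lid and base corners in both views.

Run:
```python
from h import *
from scipy.optimize import least_squares
t=cams.camera('top'); s=cams.camera('scene')
def L(D,H,W): # lid top corners FL,FR,BL,BR
    return np.array([[-D/2,W/2,H],[-D/2,-W/2,H],[D/2,W/2,H],[D/2,-W/2,H]])
tin=np.vstack([L(.12,.0735,.16),[[-.06,.08,0],[-.06,-.08,0],[-.06,.03,.049],[-.06,-.03,.049]]])
T=lambda A,x0,y0:(np.array(A,float)+.5)/4.4-.5+[x0,y0]
ot=T([(430,268),(718,242),(418,60),(695,42)],290,140); os_=T([(318,262),(547,385),(477,202),(712,310),(310,378),(540,510),(383,336),(468,380)],310,170)
def W(v,M): c,n=np.cos(v[2]),np.sin(v[2]); return M@np.array([[c,n,0],[-n,c,0],[0,0,1]])+[v[0],v[1],.012]
def f(v,a=1,b=1): return np.r_[a*(proj(t,W(v,tin[:4]))-ot).ravel(), b*(proj(s,W(v,tin))-os_).ravel()]
for a,b in ((1,1),(1,0),(0,1)):
    r=least_squares(f,[.66,-.27,0],args=(a,b)); print(a,b,r.x,np.abs(r.fun).max(),'slot',W(r.x,np.array([[-.06,0,.057]])))
r=least_squares(f,[.66,-.27,0]); print(f(r.x).reshape(-1,2).round(1))
cad=L(.1,.1235,.1); oc=T([(92,320),(272,298),(70,142),(248,120)],290,140)
g=lambda v:(proj(t,W(v,cad))-oc).ravel(); r=least_squares(g,[.6,-.05,0]); print('caddy',r.x,np.abs(r.fun).max())
X,ok,uv=cloud(s);
```

```text
1 1 [ 0.65975223 -0.27753945  0.04978077] 2.045950531678784 slot [[ 0.59982656 -0.28052506  0.069     ]]
1 0 [ 0.65752057 -0.27459127  0.04884773] 0.9622327439545302 slot [[ 0.59759214 -0.27752097  0.069     ]]
0 1 [ 0.66004947 -0.27930512  0.04215581] 1.7522069077643891 slot [[ 0.60010277 -0.28183372  0.069     ]]
[[ 2.  -1.6]
 [ 1.4  0. ]
 [ 0.3 -0.9]
 [ 0.9 -1.1]
 [-1.4 -1.6]
 [ 0.6 -0.8]
 [-0.6 -1.8]
 [ 0.4 -1.3]
 [-0.9  0.3]
 [-1.1  1.4]
 [-1.2 -0.3]
 [-0.6  0.8]]
caddy [ 0.6109252  -0.04928995  0.10600242] 0.6627398445129415
```

Call:
{"op": "servo_tool", "data": {"rows": [[0,-0.035,0,0,0,0.02,-1],[0,-0.07,0,0,0,0.04,-1],[0,-0.105,0,0,0,0.06,-1],[0,-0.14,0,0,0,0.08,-1],[0,-0.175,0,0,0,0.1,-1],[0,-0.21,0,0,0,0.117,-1],[0,-0.245,-0.02,0,0,0.117,-1],[0,-0.28,-0.05,0,0,0.117,-1]]}}

```text
time_s: 6.5
ee_pos: [0.3915, -0.189, 0.1384]
eef_rot: [-3.14, 0.001, -3.096]
force: [0.8, 0.1, -0.1]
grip_width: 0.0157
```

Call:
{"op": "servo_tool", "data": {"rows": [[0,-0.03,-0.015,0,0,0,-1],[0.01,-0.06,-0.03,0,0,0,-1],[0.02,-0.085,-0.045,0,0,0,-1],[0.03,-0.095,-0.06,0,0,0,-1],[0.035,-0.095,-0.075,0,0,0,-1],[0.035,-0.095,-0.077,0,0,0,-1],[0.035,-0.095,-0.077,0,0,0,-1],[0.035,-0.095,-0.077,0,0,0,-1]]}}

```text
time_s: 7.17
ee_pos: [0.4266, -0.2833, 0.0617]
eef_rot: [-3.14, 0.001, -3.095]
force: [0.3, -0.0, -0.1]
grip_width: 0.0157
```

```bash
cat > look.py <<'E'
from h import *
import sys
n=sys.argv[1]
o=ctrl.get_obs(); print(o['time_s'],o['ee_pos'],o['eef_rot'],o['force'],o['moment'],o['grip_width'])
p=cams.camera('top'); s=cams.camera('scene')
I=p['image'][140:290,330:470,::-1]; I=cv2.resize(I,None,fx=3.8,fy=3.8,interpolation=cv2.INTER_CUBIC); cv2.imwrite('pics/t'+n+'.png',I)
I=s['image'][150:290,290:480,::-1]; I=cv2.resize(I,None,fx=4.2,fy=4.2,interpolation=cv2.INTER_CUBIC); cv2.imwrite('pics/s'+n+'.png',I)
a=-R.from_euler('xyz',o['eef_rot']).as_matrix()[:,0]; zt=R.from_euler('xyz',o['eef_rot']).as_matrix()[:,2]
tip=o['ee_pos']-0.006*zt+.1285*a; print('tip pred',tip,'axis',a)
for d in (0,.04,.08,.11): 
    q=tip-d*a; print(d,'top',(proj(p,q)[0]-[330,140])*3.8,'scene',(proj(s,q)[0]-[290,150])*4.2)
E
python3 look.py 4
```

```text
7.1667 [ 0.42663912 -0.28333361  0.06174135] [-3.14003963e+00  1.13729814e-03 -3.09494875e+00] [ 0.28573776 -0.02384079 -0.13177852] [ 0.03135014 -0.06705897 -0.05350674] 0.0156972453777771
tip pred [ 0.55499203 -0.27733305  0.06788748] axis [0.99891172 0.04662696 0.0011373 ]
0 top [342.14815252 288.53482349] scene [413.63535608 435.54031672]
0.04 top [348.6225707  349.07893785] scene [353.6193045  460.65833046]
0.08 top [355.22476332 410.43927586] scene [290.73742365 486.88410564]
0.11 top [360.26354658 457.01724263] scene [241.60076242 507.31228121]
```

View pics/t4.png

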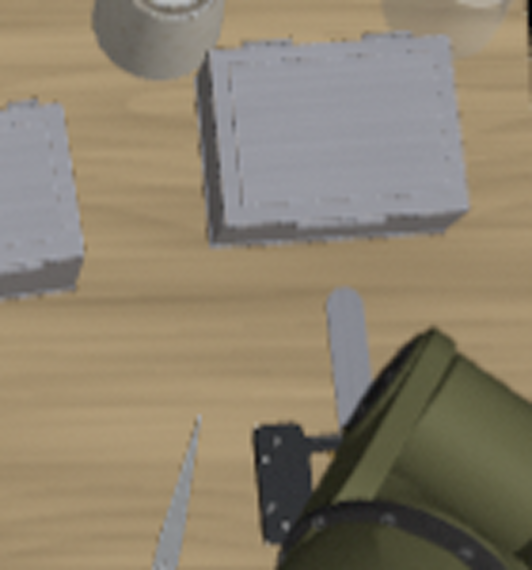

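View pics/s4.png

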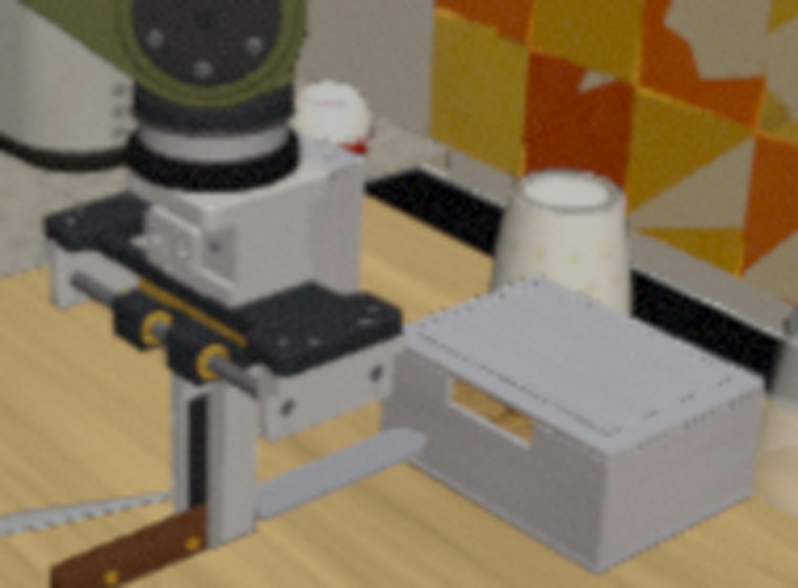

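The tip matches the prediction, at top (345,288) and scene (425,440). Extending along the blade lands it on the slot centre at about (491,410). Inserting now.

Call:
{"op": "servo_tool", "data": {"rows": [[0.01,0,0.001,0,0,0,-1],[0.02,0.001,0.001,0,0,0,-1],[0.03,0.001,0.001,0,0,0,-1],[0.038,0.002,0.001,0,0,0,-1],[0.046,0.002,0.001,0,0,0,-1],[0.054,0.0025,0.001,0,0,0,-1],[0.06,0.003,0.001,0,0,0,-1],[0.06,0.003,0.001,0,0,0,-1]], "newtons": 60}}

```text
time_s: 7.93
ee_pos: [0.4878, -0.2806, 0.0632]
eef_rot: [-3.139, 0.002, -3.095]
force: [-0.2, 0.2, -1.6]
grip_width: 0.0156
```

```bash
python3 look.py 5
```

```text
7.9333 [ 0.48780535 -0.28056287  0.06324499] [-3.13895161e+00  2.49660655e-03 -3.09464147e+00] [-0.2464156   0.17306847 -1.63981296] [-0.01374347  0.01742664  0.00781627] 0.015596617273649355
tip pred [ 0.61614764 -0.27451675  0.06956576] axis [0.99889488 0.04693379 0.0024966 ]
0 top [333.01767327 196.83115369] scene [500.54040551 396.42791585]
0.04 top [339.31977082 256.28074415] scene [444.59888413 420.01074564]
0.08 top [345.7416322  316.49061305] scene [386.01850935 444.62586775]
0.11 top [350.63966826 362.16723391] scene [340.2628054  463.79558764]
```

View pics/s5.png

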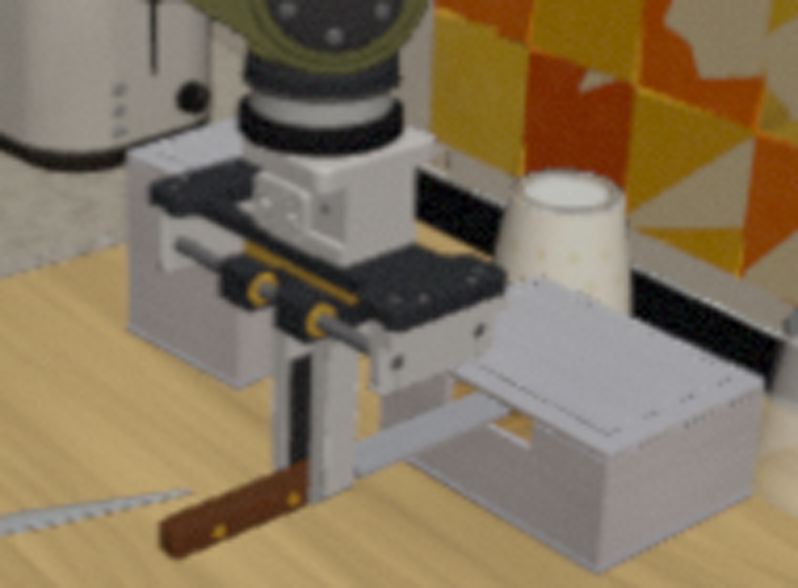

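The blade is in the slot. I'll push deeper and then start lifting.

Call:
{"op": "servo_tool", "data": {"rows": [[0.009,0,0,0,0,0,-1],[0.018,0.001,0,0,0,0,-1],[0.026,0.001,0,0,0,0,-1],[0.026,0.001,0.003,0,0,0,-1],[0.026,0.001,0.006,0,0,0,-1],[0.027,0.001,0.01,0,0,0,-1],[0.028,0.001,0.015,0,0,0,-1],[0.029,0.001,0.019,0,0,0,-1]]}}

```text
time_s: 8.7
ee_pos: [0.5154, -0.2797, 0.0827]
eef_rot: [-3.139, 0.001, -3.095]
force: [-1.9, 0.1, -2.0]
grip_width: 0.0152
```

```bash
python3 look.py 6
```

```text
8.7 [ 0.51544973 -0.27966534  0.08269446] [-3.13935502e+00  1.40225846e-03 -3.09513067e+00] [-1.93018205  0.07719194 -2.01779635] [-0.00410574  0.60078605  0.00978716] 0.015226312285361114
tip pred [ 0.6438019  -0.27368411  0.08887463] axis [0.99891985 0.04644522 0.00140226]
0 top [335.2531148  148.94818191] scene [541.10084444 348.52193922]
0.04 top [341.59341642 208.75655883] scene [486.52086661 370.80505123]
0.08 top [348.05502353 269.32798474] scene [429.354293   394.07571958]
0.11 top [352.98395522 315.27781966] scene [384.69323488 412.20756507]
```

View pics/s6.png

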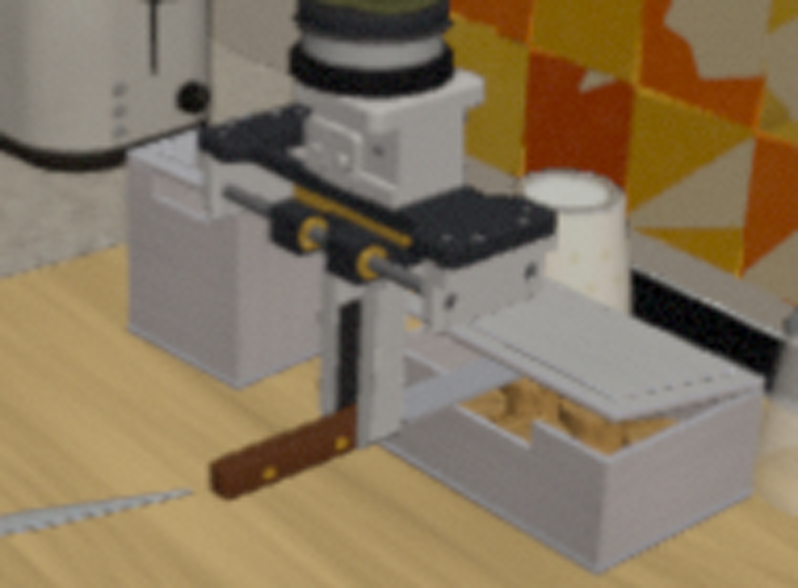

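The lid is rising, about 10° open, with the knife holding and the gripper clear. Continuing along the arc.

Call:
{"op": "servo_tool", "data": {"rows": [[0.0015,0,0.006,0,0,0,-1],[0.0035,0,0.012,0,0,0,-1],[0.006,0,0.018,0,0,0,-1],[0.009,0,0.024,0,0,0,-1],[0.012,0.001,0.029,0,0,0,-1],[0.016,0.001,0.035,0,0,0,-1],[0.02,0.001,0.039,0,0,0,-1],[0.024,0.001,0.043,0,0,0,-1]]}}

```text
time_s: 9.47
ee_pos: [0.5405, -0.2788, 0.1266]
eef_rot: [-3.138, 0.003, -3.095]
force: [-1.3, 0.2, -2.1]
grip_width: 0.0157
```

```bash
python3 look.py 7
```

```text
9.4667 [ 0.54050558 -0.27881101  0.12662565] [-3.13840823e+00  3.08798854e-03 -3.09487464e+00] [-1.29798117  0.20323472 -2.08480198] [0.0939228  0.48131899 0.0256951 ] 0.01569400742695451
tip pred [ 0.66884536 -0.27279174  0.1330224 ] axis [0.99890415 0.0467008  0.00308798]
0 top [345.64188944  93.25628478] scene [581.12827043 259.52871368]
0.04 top [352.21655459 154.71336469] scene [527.33796427 280.03022779]
0.08 top [358.91971363 216.95592557] scene [470.95634259 301.47068941]
0.11 top [364.03480933 264.17509722] scene [426.87783671 318.19832053]
```

View pics/s7.png

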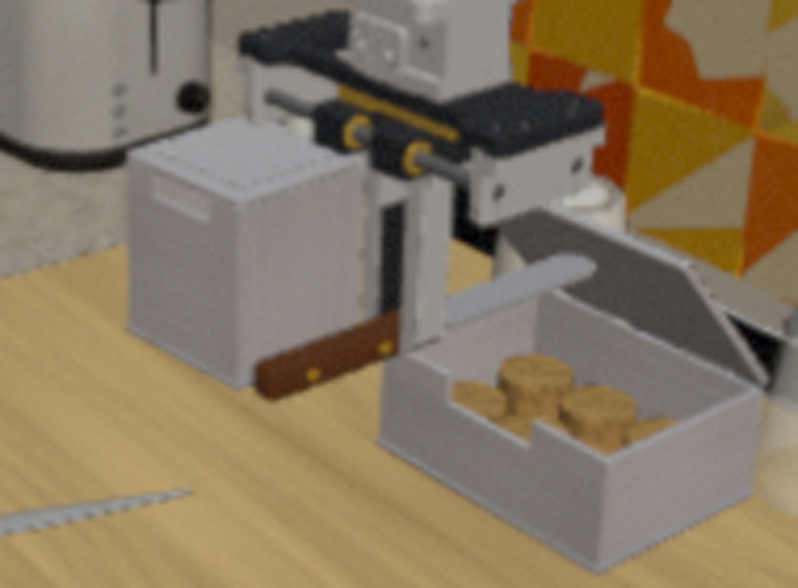

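The lid is about 50° open, its underside visible from (510,225) to (760,380). I'll drop the blade slightly and withdraw it.

Call:
{"op": "servo_tool", "data": {"rows": [[-0.003,0,-0.004,0,0,0,-1],[-0.012,0,-0.008,0,0,0,-1],[-0.03,-0.001,-0.008,0,0,0,-1],[-0.055,-0.002,-0.008,0,0,0,-1],[-0.08,-0.004,-0.008,0,0,0,-1],[-0.11,-0.005,0,0,0,0,-1],[-0.14,-0.006,0.02,0,0,0,-1],[-0.15,-0.006,0.045,0,0,0,-1]]}}

```text
time_s: 10.23
ee_pos: [0.3873, -0.2842, 0.1707]
eef_rot: [-3.14, 0.001, -3.096]
force: [0.7, 0.1, -0.5]
grip_width: 0.0156
```

```bash
python3 look.py 8
```

```text
10.2333 [ 0.38733945 -0.28421836  0.17068336] [-3.14029650e+00  1.31458587e-03 -3.09577881e+00] [ 0.742488    0.08818924 -0.49849763] [ 0.04401595  0.00559236 -0.00539621] 0.015641275189085018
tip pred [ 0.51569628 -0.27832593  0.17685228] axis [0.99894987 0.04579778 0.00131459]
0 top [385.20770028 322.09769676] scene [361.4396096  257.62710546]
0.04 top [392.64671391 389.24113405] scene [295.63317956 280.21293226]
0.08 top [400.25331981 457.40139657] scene [226.46353584 303.91146153]
0.11 top [406.07301589 509.21937603] scene [172.26042101 322.45259046]
```

View pics/s8.png

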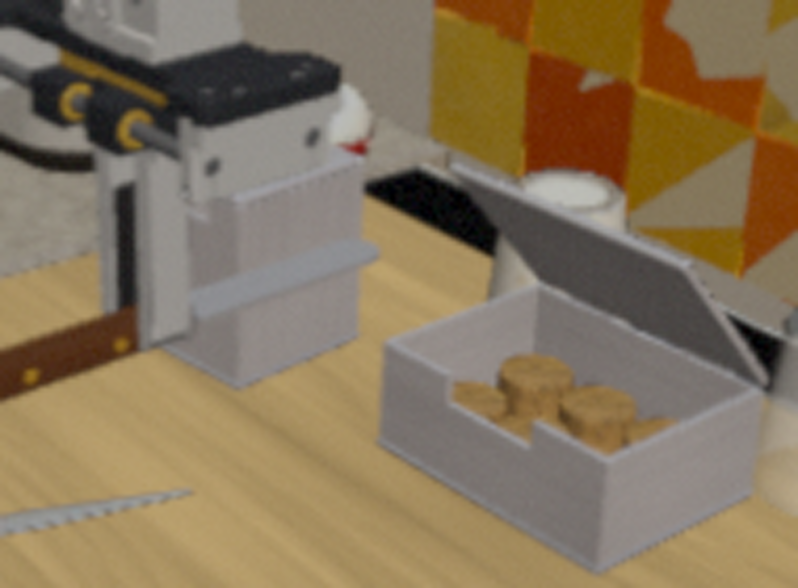

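The lid stands open by itself. Carrying the knife back to its free spot on the worktop.

Call:
{"op": "servo_tool", "data": {"rows": [[0,0.03,0.01,0,0,-0.01,-1],[0,0.065,0.02,0,0,-0.03,-1],[0,0.1,0.02,0,0,-0.05,-1],[0,0.135,0.02,0,0,-0.07,-1],[0,0.17,0.02,0,0,-0.09,-1],[0,0.205,0.02,0,0,-0.11,-1],[0,0.24,0.02,0,0,-0.13,-1],[0,0.275,0.02,0,0,-0.15,-1]]}}

```text
time_s: 11.0
ee_pos: [0.3903, -0.0092, 0.1944]
eef_rot: [-3.134, 0.009, 3.036]
force: [1.1, 0.5, -0.6]
grip_width: 0.0157
```

Call:
{"op": "servo_tool", "data": {"rows": [[0,0.035,0,0,0,-0.02,-1],[0,0.07,0,0,0,-0.04,-1],[0,0.105,0,0,0,-0.06,-1],[0.01,0.14,0,0,0,-0.08,-1],[0.02,0.175,0,0,0,-0.1,-1],[0.035,0.205,-0.01,0,0,-0.12,-1],[0.045,0.23,-0.03,0,0,-0.12,-1],[0.05,0.24,-0.05,0,0,-0.12,-1]]}}

```text
time_s: 11.67
ee_pos: [0.4409, 0.2341, 0.1428]
eef_rot: [-3.135, 0.009, 2.918]
force: [0.7, 0.2, -1.2]
grip_width: 0.0149
```

Call:
{"op": "servo_tool", "data": {"rows": [[0,-0.003,-0.025,0,0,0,-1],[0,-0.005,-0.05,0,0,0,-1],[0,-0.005,-0.075,0,0,0,-1],[0,-0.005,-0.1,0,0,0,-1],[0,-0.005,-0.115,0,0,0,-1],[0,-0.005,-0.125,0,0,0,-1],[0,-0.005,-0.13,0,0,0,-1],[0,-0.005,-0.13,0,0,0,-1]]}}

```text
time_s: 12.33
ee_pos: [0.4406, 0.229, 0.0119]
eef_rot: [-3.134, 0.008, 2.918]
force: [-0.5, 0.6, -0.8]
grip_width: 0.0155
```

Run:
```python
from h import *
o=ctrl.get_obs(); print(o['ee_pos'],o['eef_rot'],o['force'],o['moment'],o['qpos'])
s=cams.camera('scene'); I=s['image'][130:240,190:330,::-1]; cv2.imwrite('pics/s9.png',cv2.resize(I,None,fx=5,fy=5,interpolation=cv2.INTER_CUBIC))
```

```text
[0.44061877 0.22901502 0.01192532] [-3.13445641  0.00830563  2.9179914 ] [-0.48236313  0.61564745 -0.80638774] [ 0.02676827 -0.00250203 -0.01349447] [ 0.41138837  0.44195075  1.83688327 -0.01407778  0.86035401 -0.92660872]
```

View pics/s9.png

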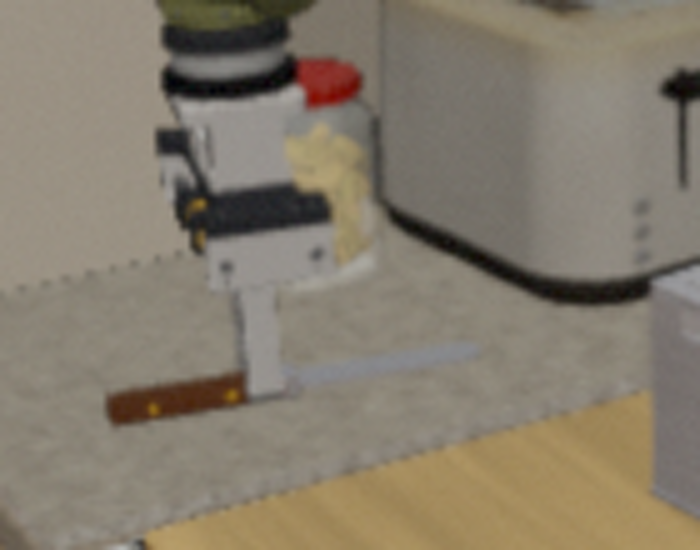

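Call:
{"op": "servo_tool", "data": {"rows": [[0,0,-0.002,0.0086,0.0062,0,-1],[0,0,-0.004,0.0086,0.0062,0,-1],[0,0,-0.0055,0.0086,0.0062,0,-1],[0,0,-0.0055,0.0086,0.0062,0,-1],[0,0,-0.0055,0.0086,0.0062,0,-1],[0,0,-0.0055,0.0086,0.0062,0,-1],[0,0,-0.0055,0.0086,0.0062,0,-1],[0,0,-0.0055,0.0086,0.0062,0,-1]]}}

```text
time_s: 13.05
ee_pos: [0.4411, 0.2293, 0.0074]
eef_rot: [3.141, 0.002, 2.918]
force: [-0.2, 0.4, -0.8]
grip_width: 0.0153
```

Call:
{"op": "servo_tool", "data": {"rows": [[0,0,0,0,0,0,-0.6],[0,0,0,0,0,0,-0.5],[0,0,0,0,0,0,-0.4],[0,0,0,0,0,0,-0.3],[0,0,0,0,0,0,-0.3],[0,0,0,0,0,0,-0.3],[0,0,0,0,0,0,-0.3],[0,0,0,0,0,0,-0.3]]}}

```text
time_s: 13.72
ee_pos: [0.4411, 0.2292, 0.0075]
eef_rot: [3.141, 0.002, 2.918]
force: [-0.0, -0.7, -0.0]
grip_width: 0.0331
```

Call:
{"op": "servo_tool", "data": {"rows": [[0,0,0.01,0,0,0,-0.3],[0,0,0.025,0,0,0,-0.3],[0,0,0.05,0,0,0,-0.3],[0,0,0.08,0,0,0,-0.3],[-0.02,0,0.11,0,0,0,-0.3],[-0.05,0,0.14,0,0,0,-0.3],[-0.08,0.03,0.17,0,0,0,-0.3],[-0.09,0.05,0.18,0,0,0,-0.3]]}}

```text
time_s: 14.38
ee_pos: [0.3498, 0.2792, 0.1909]
eef_rot: [3.138, 0.004, 2.916]
force: [0.8, -0.3, 0.1]
grip_width: 0.0327
```

Run:
```python
from h import *
o=ctrl.get_obs(); print(o['time_s'],o['ee_pos'],o['grip_width'],o['force'])
s=cams.camera('scene'); save(s,'scene10'); p=cams.camera('top'); save(p,'top10')
w=cams.camera('wrist'); save(w,'wrist10')
for u in [(432,118+80)]: pass
X,ok,uv=cloud(s)
# lid underside angle: points of tin region above walls
c,n=np.cos(.047),np.sin(.047); L=(X-[.6595,-.2775,.012])@np.array([[c,-n,0],[n,c,0],[0,0,1]])
m=ok&(np.abs(L[:,1])<.075)&(L[:,2]>.085)&(L[:,2]<.2)&(L[:,0]>-.07)&(L[:,0]<.065)
A=L[m]; k=np.polyfit(A[:,0],A[:,2],1); print(m.sum(),'lid deg',np.degrees(np.arctan(-k[0])),A[:,2].max())
```

```text
14.3833 [0.34984192 0.27920769 0.19089769] 0.03270346421731356 [ 0.83549433 -0.32052127  0.05187189]
900 lid deg 49.98807701923156 0.15948160710657583
```

View pics/scene10.png

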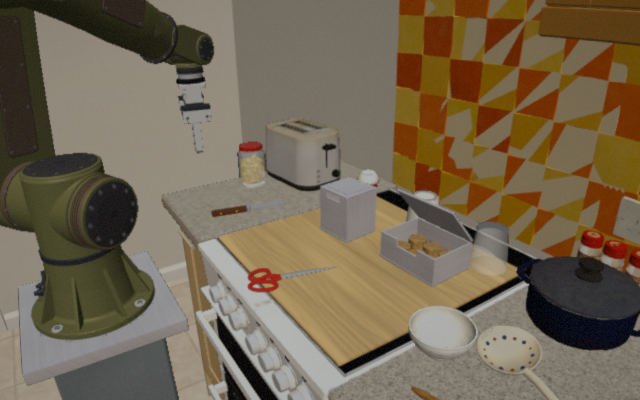

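View pics/top10.png

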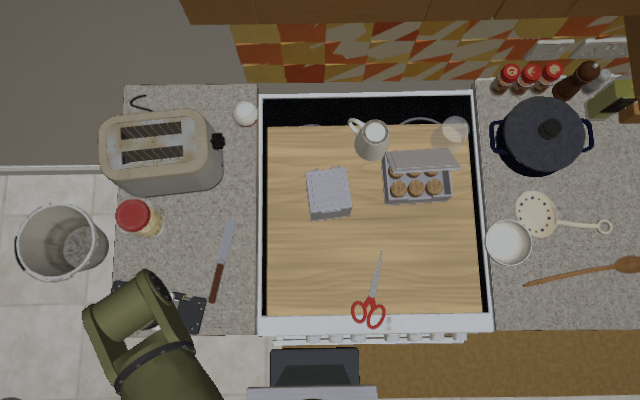

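The knife lies flat on the worktop, from (213,301) to (233,219) in the top view. The low tin's lid stands about 50° open, the tall tin is shut, and the gripper is clear of everything.

```bash
python3 -c "
from station import hand_in; print(hand_in())"
```

```text
the job is handed in; nothing more can be done
None
```

The low tin's lid is open and standing by itself, and the job was handed in at about 14.5 s on the robot's clock, well inside the 58 s limit.

I gripped the knife near the front of its handle and pushed the blade about 40 mm into the slot. I then levered the lid up along its hinge arc, withdrew the blade, and laid the knife back at its starting spot on the worktop.

**Last checks:**
- **Lid:** the depth image puts it at about 50°, and it stayed there after the blade came out.
- **Tall tin:** it looks shut and unmoved in both the scene and top views.
- **Knife:** it lies flat on the worktop, well clear of the tins.
- **Gripper:** it is empty and clear of everything.
- **Forces:** wrist readings during the prying stayed around 3 N. The highest reading at the end of any move was about 7 N, while gripping the knife.

No check failed. The two fixed cameras disagreed by about 5 mm on where the slot was, which was well within the slot's clearance.

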